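# Fill the spring-loaded tray magazine

## Robot

A 6-joint arm with a two-finger parallel gripper is mounted at the origin on a cart in front of the work surface, level with it; the furniture and walls round the work are solid. World frame = base frame: x ahead of the robot, y to its left, z up, the work surface at z = 0. Lengths are in mm, angles in degrees, forces in N, time in s.
With the tool pointing down it reaches from about 350 to 850 mm from the base axis. Payload 8.1 kg.
Tool frame: the origin (TCP) lies at the very end of the fingers, on their centre line; the grasp point (between the pads) lies 19 mm behind it; z points along the fingers, y is the direction in which the jaws open and shut (so a half turn about z gives the same grasp; the last joint's range is limited). The gripper opens to 85 mm and grips with 20 to 120 N. Pads are 22 mm wide; open, the fingers measure 114 mm over their backs; the gripper's body (76 mm by 85 mm) begins 54 mm behind the grasp point. The pads swing forward as they close: fully open they stand 13 mm farther back than shut.
Start: joints at [-68.319, 7.471, 85.268, -0, 87.261, -4.893], TCP at [268.429, -536.61, 197.092] pointing down, gripper open.
Joint ranges: [-169.43, 169.43], [-51.17, 129.36], [1.28, 143.12], [-76.62, 256.62], [0, 156.53], [-152.29, 152.29]. Speed limits (degrees/s): [136.94, 136.94, 159.86, 180, 180, 180].

## Interface

Orientations are given as [roll, pitch, yaw] about the fixed x, y, z axes, in that order (R = Rz(yaw) Ry(pitch) Rx(roll)).
In Python, from bench import r gives the robot as it stands.
- The arm moves only by the shell command python3 -m crank 'ROWS' [OPENING] [FORCE]. ROWS is JSON, a list that holds one entry, the list of rows, each a list of 6 numbers: the shift along the tool's x, y, z in m, then the turn, a rotation vector about the tool's x, y, z in rad. A call has 1 to 10 rows; each row is the pose to reach, as a shift and turn from the pose measured when the call began, along the tool's axes at that moment; what a row does not reach only later rows make up. A row lasts 1/8 s, in which the tool goes at most 62.5 mm and 10.7 degrees, less where a joint would pass 70% of its speed; a pose out of reach is approached as far as the arm can. A call with a gripper value outside its range is refused whole. OPENING is the closure, from 0 (fully open) to 1 (shut), set as the call begins (- or left out, the last holds). The fingers move at their own pace and stop on an object; FORCE is the grip in N (left out, the last holds). Time passes only in rows, so rows that repeat a pose let the fingers close. It gives the time, the measured TCP pose, the force and the opening at its end, in the units of the state.
- r.sense(): the state, without advancing time (a new reading comes with each control period).
- r.snapshot(name): name is "side" or "top" or "wrist"; returns (picture, depth): 480x640x3 uint8, blue, green, red; 480x640 float32, mm along the optical axis (not along the pixel's ray), 0 where there is no reading.
- r.get_calibration(name): a dict with "mtx" (3x3 intrinsics, pixels), "cam_to_world" (4x4, takes a point from camera to world coordinates). Camera axes: x right, y down, z forward; pixel columns grow to the right and rows downward; lengths in mm; the calibration is good to about 2 mm. The wrist camera is an equidistant fisheye: a pixel r from the principal point sees the ray r / f radians off the axis. A picture is of the moment at which its call begins: read the wrist's pose just before it. get_calibration takes no time and is no camera call; for the wrist camera it gives the pose at the moment of the call.
- r.hand_in(): hands the job in, once; it reports no verdict.
Trained networks look in the newest picture that a camera, given by its name, has taken for a name from the list of things; names that differ only in an ending like _2 or _b are one class to them, and where a whole thing is asked for, a point or a joint stands for the part that bears it (a point fixed in the world has none). Each returns a list of dicts, best first, with "conf" (0 to 1); they miss things now and then, are a little off and sometimes report something else, mostly with a low value. They report only what shows in the picture. A call takes as long as a camera call.
- r.look_for(thing, camera): "extent" ([left, top, right, bottom] in pixels, round what is visible of it).
- r.landmark_of(thing, camera): "pixel" ([column, row] in pixels: a listed point, or the origin of a listed thing).
The state is a dict: "time": time; "joint_pos": joint angles; "qd": joint speeds; "joint_efforts": joint torques, N m; "tool_pos": TCP position; "tcp_rot": TCP orientation; "ft_force": force on the tool from outside, world axes, zero at the start; "wrist_torque": the same for the moment, N m; "finger_gap": finger opening in mm.
Only numpy, scipy, OpenCV 4.12 (cv2) and the standard library are available. Lean on these libraries where they do the work, as an engineer would, in place of code of your own. Each camera call takes 0.05 s, during which the arm holds its last target.

## Task

Fill the spring-loaded tray magazine: lay each of the two loose black part trays flat into the magazine's mouth, on top of what is already in it, and push it down until both catches have snapped over it, so that in the end all three trays are held in the magazine under its two closed catches. Leave the other things on the bench alone.

Things in the scene. Friction and masses are not known exactly. Their poses are not given: they have to be found in the camera images.
- magazine_mouth (a point): On the vertical centre line of the fixed tray magazine, 94 mm above the worktop, level with the flat undersides of its two catches' noses. x runs along the trays' length (to one catch), y across, z up. The well between four corner angles is 115.5 (x) by 65.5 mm (y). Angles are straight to 14 mm above this point, then flare to 24 mm above it (about 128 x 78 mm there).
- magazine_base (a point): Centre of the underside of the magazine (same axes): aluminium base plate 172 x 92 x 10 mm with four upright corner angles round a sprung steel platform. The long sides are open for fingers between x = -40 and +40 mm from the base plate up; outside of the angles at y = 37 mm, of the flares 43 mm. A steel catch with blue thumb tab stands at each short end, tab tops 122 mm up, within x = 78 mm.
- magazine_platform (a joint): Travel of the sprung platform, m: 0 up (empty; its top 1 mm below magazine_mouth), grows as it sinks, stop at 0.040. One tray is in at the start, held by the catches (about 0.011); two held trays read about 0.023, three 0.035. The spring pushes up with about 5 N at 0, plus 0.1 N per mm. Pressing a tray in takes 5 to 10 N in all; with three in, the rim can go 5 mm below magazine_mouth.
- magazine_catch_a (a joint): Snap catch at the +x end, rad: 0 sprung shut, about 0.12 while a tray passes. Nose 5 mm over the tray end, sloping up and outward: a tray laid in the mouth rests on both slopes, underside about 9 mm above magazine_mouth. Pressed down, it spreads the catches; once its rim is below magazine_mouth (2 to 3 mm is safe) they snap over it. Let go, the pile rises until its rim is level with that point.
- magazine_catch_b (a joint): Snap catch at the -x end, likewise. A tray not pushed far enough springs up again.
- tray_1_center (a point): Centre, half-way up, of a loose part tray lying flat, pockets up: black, rigid, 112 (its x) by 62 (its y) by 12 mm, 50 to 85 g, with 14 open pockets and in the middle a solid flat pad, 21 x 19 mm, to press on, its top 5 mm above this point (rim 6 mm). 25 mm or more free beside the long sides; grasp it across the 62 mm by these. Either end may go to either end of the magazine.
- tray_2_center (a point): Centre, half-way up, of the other loose part tray, the same in all.
- tweezers: Black tweezers, 119 mm long, lying on the worktop at the front; origin under the centre. Leave alone.
- socket_board: Green socket board, 60 x 100 x 18 mm, far left of the magazine; origin under the centre. Leave alone.
- loupe: Folding loupe, 30 x 57 x 15 mm, right of the magazine; origin under the centre. Leave alone.
- parts_box: Open blue parts box, 71 x 101 x 23 mm, left of the magazine; origin under the centre. Leave alone.
- magnifier: Fixed ring-light lamp on the right: head at about x 0.15 to 0.37, y -0.53 to -0.28, arm slanting from there back to its foot at about x 0.80, y -0.14; no part higher than 0.35 m, so cross it with the fingertips above 0.40 m. A second fixed lamp arm runs about 0.37 m high from x 0.28, y 0.13 to x 0.61, y 0.27 and on to its head: stay right of it. (Origin: no visible point.)

How it is judged (in metres and radians):
At the end, for the whole second after the job is handed in: Both loose trays lie flat in the magazine (centres within 6 mm of its centre line and at least 4 mm below the catches' undersides, tilted less than 0.05 rad), the platform has sunk at least 32 mm (three trays), both catches are shut (below 0.05 rad) and the pile is at rest (value of joint magazine_platform above 0.032 m and value of joint each of magazine_catch_a, magazine_catch_b below 0.05 rad and z of each of tray_1_center, tray_2_center in the frame of magazine_mouth below -0.004 m and horizontal distance between each of tray_1_center, tray_2_center and magazine_mouth below 0.006 m and angle between each of tray_1_center, tray_2_center's own z axis and vertical below 0.05 rad and velocity of joint magazine_platform below 0.01 m/s); the robot touches nothing.
It fails at once if another thing on the bench was shifted by more than 30 mm (distance of any of tweezers, socket_board, loupe, parts_box from where it was at the start of the episode above 0.03 m).
It also fails if it takes over 64 s, if anything falls off the work surface, if the arm or the gripper's body presses on something with over 40 N, if the wrist force passes 120 N, or if a joint passes its speed limit or range.

## Working session

There is one attempt and no reset: what is moved stays moved. The work goes in short steps, Python scripts to look and compute and a shell command to move; the robot and the scene stay as the last step left them, time stands still between calls to the robot, and variables do not carry over. Pictures are saved under pics/ and viewed, and the job is handed in when it is done.

```bash
ls; mkdir -p pics
cat > h.py <<'E'
import numpy as np, cv2
from bench import r
def world(cam,px,z=None,depth=None):
    c=r.get_calibration(cam);K=np.array(c['mtx']);T=np.array(c['cam_to_world'])
    x=(px[0]-K[0,2])/K[0,0];y=(px[1]-K[1,2])/K[1,1]
    if cam=='wrist':
        th=np.hypot(x,y);s=np.sin(th)/th if th>1e-9 else 1;d=np.array([x*s,y*s,np.cos(th)])
    else: d=np.array([x,y,1.])
    if depth is not None: 
        return T[:3,:3]@(d/d[2]*depth)+T[:3,3]
    w=T[:3,:3]@d;t=(z-T[2,3])/w[2];return T[:3,3]+t*w
E
python3 - <<'E'
from h import *
print(r.sense())
for n in ['side','top','wrist']:
    im,d=r.snapshot(n); cv2.imwrite(f'pics/{n}0.png',im); np.save(f'pics/{n}0.npy',d)
    print(n,{k:np.round(v,3).tolist() for k,v in r.get_calibration(n).items()})
    for t in ['magazine_mouth','magazine_base','tray_1_center']:
        print(t,[(np.round(q['pixel'],1).tolist(),round(q['conf'],2)) for q in r.landmark_of(t,n)])
E
```

```text
pics
{'time': 0.0, 'joint_pos': array([-6.83203188e+01,  7.51615832e+00,  8.53316059e+01,  5.68878563e-04,
        8.72641198e+01, -4.89396188e+00]), 'qd': array([-0.06897039, -0.01371944, -0.01623879, -0.00724502,  0.04009018,
        0.00337718]), 'joint_efforts': array([-3.60005279e-04, -5.69404542e+01, -5.00553238e+01, -4.64662044e-04,
        1.46837987e-02, -1.72670752e-05]), 'tool_pos': array([ 268.18222075, -536.00105527,  196.01128888]), 'tcp_rot': array([-1.79888572e+02, -1.01111430e-02,  2.65736056e+01]), 'ft_force': array([-0.32512028,  0.54190032,  0.2205905 ]), 'wrist_torque': array([-0.03704584,  0.01442346, -0.01560672]), 'finger_gap': 84.91956397687153}
side {'mtx': [[496.279, 0.0, 315.663], [0.0, 496.279, 238.121], [0.0, 0.0, 1.0]], 'cam_to_world': [[-0.946, -0.211, 0.247, 291.683], [-0.325, 0.618, -0.716, 739.334], [-0.001, -0.757, -0.653, 764.767], [0.0, 0.0, 0.0, 1.0]]}
magazine_mouth [([246.7, 236.0], 0.68)]
magazine_base [([253.1, 269.6], 0.63)]
tray_1_center [([354.8, 264.4], 0.9)]
top {'mtx': [[437.259, 0.0, 316.462], [0.0, 437.259, 245.344], [0.0, 0.0, 1.0]], 'cam_to_world': [[0.0, -0.996, 0.086, 490.922], [-1.0, 0.001, 0.015, -23.039], [-0.015, -0.086, -0.996, 916.899], [0.0, 0.0, 0.0, 1.0]]}
magazine_mouth [([390.7, 174.5], 0.72)]
magazine_base [([293.3, 193.0], 0.56)]
tray_1_center [([337.6, 291.7], 0.68)]
wrist {'mtx': [[371.648, 0.0, 317.006], [0.0, 371.648, 237.598], [0.0, 0.0, 1.0]], 'cam_to_world': [[0.447, -0.857, -0.257, 333.128], [-0.895, -0.428, -0.129, -504.884], [0.0, 0.287, -0.958, 373.775], [0.0, 0.0, 0.0, 1.0]]}
magazine_mouth []
magazine_base []
tray_1_center []
```

View pics/side0.png

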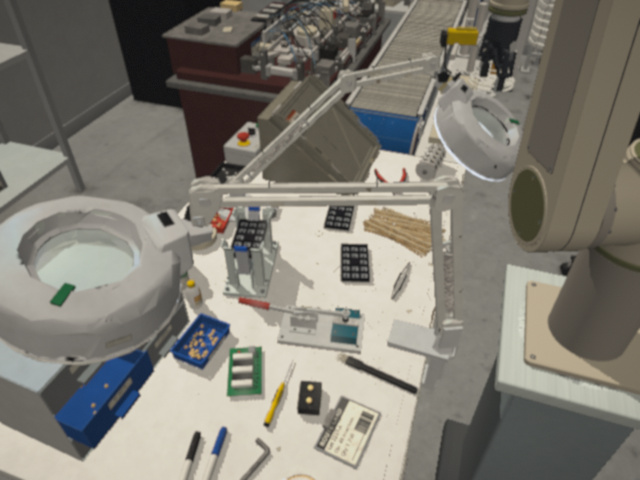

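View pics/top0.png

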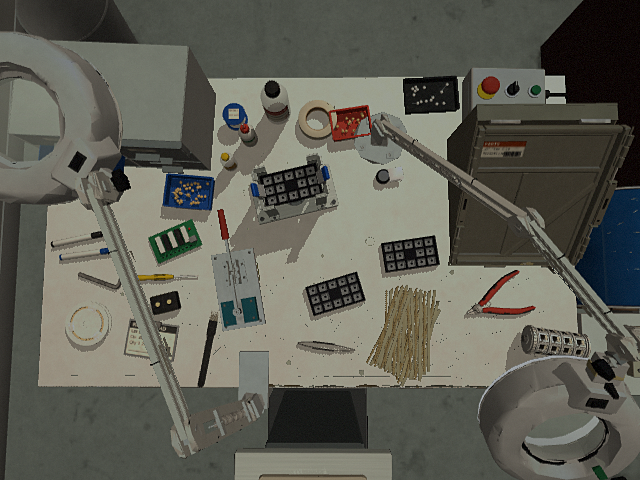

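View pics/wrist0.png

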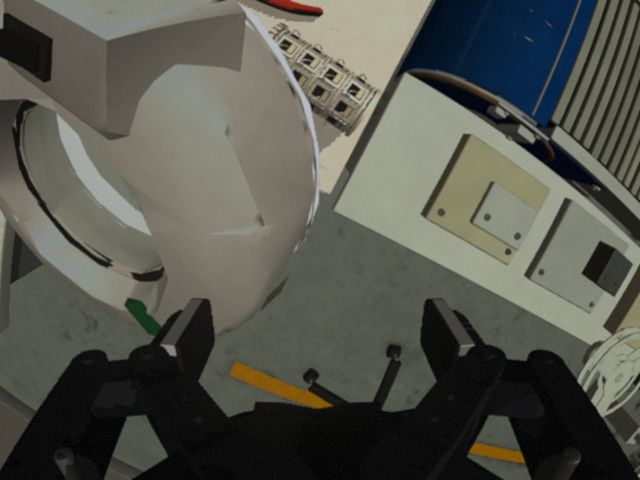

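The side view shows the magazine at about (250,240) and the trays at (355,262) and (340,217). In the top view the magazine is at about (290,187) and the trays at (335,295) and (410,254). The wrist view shows the lamp head right beside the gripper, so I go straight up first. Next I measure the poses.

Run:
```python
from h import *
im=cv2.imread('pics/top0.png');d=np.load('pics/top0.npy')
g=im.max(axis=2)
def rect(c,z,hw=45,thr=70,kern=7):
    m=np.zeros(g.shape,np.uint8);x,y=c
    m[y-hw:y+hw,x-hw:x+hw]=(g[y-hw:y+hw,x-hw:x+hw]<thr)*255
    m=cv2.morphologyEx(m,cv2.MORPH_OPEN,np.ones((2,2)));
    m=cv2.morphologyEx(m,cv2.MORPH_CLOSE,np.ones((kern,kern)))
    n,l,s,_=cv2.connectedComponentsWithStats(m); i=1+np.argmax(s[1:,4])
    pts=np.argwhere(l==i)[:,::-1].astype(float)
    W=np.array([world('top',p,z=z)[:2] for p in pts]).astype(np.float32)
    R=cv2.minAreaRect(W);b=cv2.boxPoints(R)
    e=b[1]-b[0],b[2]-b[1]; L=max(e,key=np.linalg.norm); a=np.degrees(np.arctan2(L[1],L[0]))%180
    print(c,'ctr',np.round(R[0],1),'size',np.round(R[1],1),'yaw long',round(a,1),'median',np.round(W.mean(0),1))
for t in (50,70,90):
  rect((335,295),12,thr=t);rect((410,254),12,thr=t);rect((291,186),94,thr=t)
for p in [(335,296),(410,255),(291,186),(292,187)]: print(p,world('top',p,depth=np.median(d[p[1]-2:p[1]+3,p[0]-2:p[0]+3])).round(1))
for n in ['top','side']:
  im,_=r.snapshot(n)
  for t,z in [('tray_1_center',6),('magazine_mouth',94),('magazine_base',0)]:
    for q in r.landmark_of(t,n): print(n,t,np.round(q['pixel'],1),round(q['conf'],2),world(n,q['pixel'],z=z).round(1))
  for q in r.look_for('tray_1_center',n)+r.look_for('magazine_catch_a',n): print(n,'ext',np.round(q['extent']),round(q['conf'],2))
a=cv2.imread('pics/top0.png')[140:330,230:460];cv2.imwrite('pics/topz.png',cv2.resize(a,None,fx=3.3,fy=3.1,interpolation=cv2.INTER_CUBIC))
```

```text
(335, 295) ctr [468.1 -49.4] size [ 60.7 110.7] yaw long 106.9 median [467.9 -49.4]Traceback (most recent call last):
  File "<stdin>", line 16, in <module>
  File "<stdin>", line 11, in rect
  File "h.py", line 4, in world
    c=r.get_calibration(cam);K=np.array(c['mtx']);T=np.array(c['cam_to_world'])
ValueError: time passes only in moves, steps and waits
```

```bash
python3 -m crank '[[[0,0,-0.06,0,0,0],[0,0,-0.12,0,0,0],[0,0,-0.18,0,0,0],[0,0,-0.23,0,0,0],[0,0,-0.24,0,0,0]]]' 0
```

```text
time: 1.23
tool_pos: [268.8, -537.4, 442.4]
tcp_rot: [179.6, 0.0, 26.6]
ft_force: [-0.3, 0.1, -0.2]
finger_gap: 85.4
```

```bash
cat > h.py <<'E'
import numpy as np, cv2
from bench import r
C={}
def world(cam,px,z=None,depth=None):
    if cam not in C: C[cam]=r.get_calibration(cam)
    c=C[cam];K=np.array(c['mtx']);T=np.array(c['cam_to_world'])
    x=(px[0]-K[0,2])/K[0,0];y=(px[1]-K[1,2])/K[1,1]
    if cam=='wrist':
        th=np.hypot(x,y);s=np.sin(th)/th if th>1e-9 else 1;d=np.array([x*s,y*s,np.cos(th)])
    else: d=np.array([x,y,1.])
    if depth is not None: return T[:3,:3]@(d/d[2]*depth)+T[:3,3]
    w=T[:3,:3]@d;t=(z-T[2,3])/w[2];return T[:3,3]+t*w
def rect(im,c,z,hw=45,thr=70,kern=7,cam='top'):
    g=im.max(axis=2)
    m=np.zeros(g.shape,np.uint8);x,y=c;sl=np.s_[max(y-hw,0):y+hw,max(x-hw,0):x+hw]
    m[sl]=(g[sl]<thr)*255
    m=cv2.morphologyEx(m,cv2.MORPH_OPEN,np.ones((2,2)));
    m=cv2.morphologyEx(m,cv2.MORPH_CLOSE,np.ones((kern,kern)))
    n,l,s,_=cv2.connectedComponentsWithStats(m); i=1+np.argmax(s[1:,4])
    pts=np.argwhere(l==i)[:,::-1].astype(float)
    W=np.array([world(cam,p,z=z)[:2] for p in pts]).astype(np.float32)
    R=cv2.minAreaRect(W);b=cv2.boxPoints(R)
    e=b[1]-b[0],b[2]-b[1]; L=max(e,key=np.linalg.norm); a=np.degrees(np.arctan2(L[1],L[0]))%180
    print(c,thr,'ctr',np.round(R[0],1),'size',np.round(R[1],1),'yaw long',round(a,1),'mean',np.round(W.mean(0),1))
E
python3 - <<'E'
from h import *
im=cv2.imread('pics/top0.png');d=np.load('pics/top0.npy')
for t in (50,70,90):
  rect(im,(335,295),12,thr=t);rect(im,(410,254),12,thr=t);rect(im,(291,186),94,thr=t)
for p in [(335,296),(410,255),(291,186),(292,187)]: print(p,world('top',p,depth=np.median(d[p[1]-2:p[1]+3,p[0]-2:p[0]+3])).round(1))
for n in ['top','side']:
  r.snapshot(n)
  for t,z in [('tray_1_center',6),('magazine_mouth',94),('magazine_base',0)]:
    for q in r.landmark_of(t,n): print(n,t,np.round(q['pixel'],1),round(q['conf'],2),world(n,q['pixel'],z=z).round(1))
a=im[140:330,230:460];cv2.imwrite('pics/topz.png',cv2.resize(a,None,fx=3.3,fy=3.1,interpolation=cv2.INTER_CUBIC))
E
```

```text
(335, 295) 50 ctr [468.1 -49.4] size [ 60.7 110.7] yaw long 106.9 mean [467.9 -49.4]
(410, 254) 50 ctr [ 550.  -204.8] size [ 60.8 112.4] yaw long 98.2 mean [ 549.9 -204.8]
(291, 186) 50 ctr [667.8  34.6] size [ 93.1 132.1] yaw long 103.2 mean [672.9  36.2]
(335, 295) 70 ctr [468.2 -49. ] size [ 61.4 111.6] yaw long 107.0 mean [467.8 -49.2]
(410, 254) 70 ctr [ 549.7 -204.4] size [ 61.1 113.2] yaw long 98.3 mean [ 549.6 -204.5]
(291, 186) 70 ctr [666.9  30.5] size [ 97.4 139.7] yaw long 103.5 mean [671.9  31.6]
(335, 295) 90 ctr [468.1 -49.6] size [ 62.8 112.6] yaw long 106.9 mean [468.  -49.4]
(410, 254) 90 ctr [ 549.8 -204.8] size [ 62.6 113.9] yaw long 98.3 mean [ 549.7 -204.8]
(291, 186) 90 ctr [669.8  35.9] size [107.6 151.5] yaw long 103.5 mean [670.9  35.4]
(335, 296) [464.7 -47.8  10. ]
(410, 255) [ 549.1 -203.2   10.9]
(291, 186) [676.5  38.   92.6]
(292, 187) [674.6  36.1  92.5]
top tray_1_center [336.9 293. ] 0.78 [470.7 -51.8   6. ]
top magazine_base [295.5 193.2] 0.71 [681.8  35.2   0. ]
top magazine_base [389.6 176.8] 0.3 [ 716.6 -165.1    0. ]
side tray_1_center [353.2 262.5] 0.9 [473.  -41.2   6. ]
side magazine_mouth [246.8 235.5] 0.59 [683.7  42.4  94. ]
side magazine_base [253.6 266.9] 0.98 [679.   37.4   0. ]
```

View pics/topz.png

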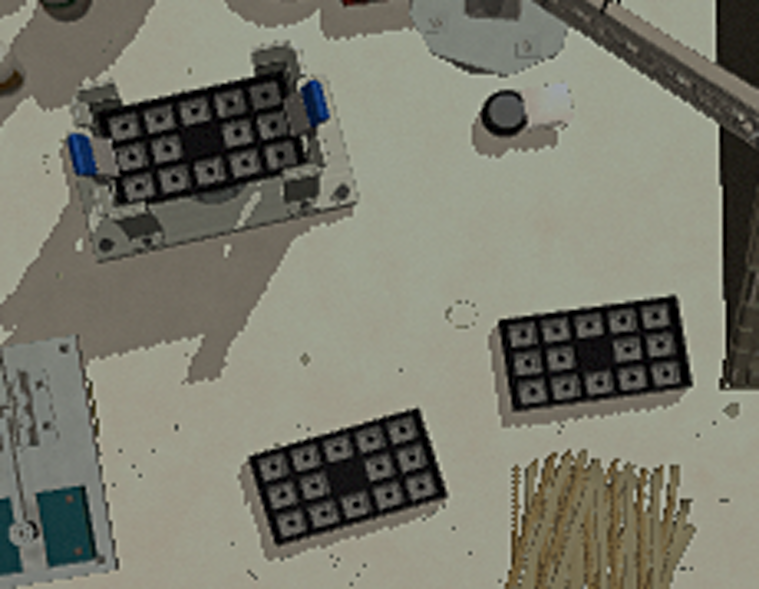

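```bash
cat >> h.py <<'E'
from scipy.spatial.transform import Rotation as Ro
def go(xyz,yaw):
    s=r.sense();p=np.array(s['tool_pos']);R=Ro.from_euler('xyz',s['tcp_rot'],degrees=True)
    T=Ro.from_euler('xyz',[180,0,yaw],degrees=True)
    print('t',round(s['time'],2),'at',p.round(1),np.round(s['tcp_rot'],1),'F',np.round(s['ft_force'],1),'gap',round(s['finger_gap'],1))
    print('ROW',(R.inv().apply(np.array(xyz)-p)/1000).round(4).tolist(),(R.inv()*T).as_rotvec().round(4).tolist(),'dist',np.linalg.norm(np.array(xyz)-p).round())
E
python3 - <<'E'
from h import *
d=np.load('pics/top0.npy');c=r.get_calibration('top');K=c['mtx'];T=np.array(c['cam_to_world'])
v,u=np.mgrid[0:480,0:640];P=np.stack([(u-K[0,2])/K[0,0]*d,(v-K[1,2])/K[1,1]*d,d],-1)@T[:3,:3].T+T[:3,3]
P=P[d>0]
print('cols y',list(range(-500,150,50)))
for x in range(250,850,50):
    print(x,[int(max([0]+P[(abs(P[:,0]-x)<25)&(abs(P[:,1]-y)<25)][:,2].tolist())) for y in range(-500,200,50)])
go([620,20,440],105)
E
```

```text
cols y [-500, -450, -400, -350, -300, -250, -200, -150, -100, -50, 0, 50, 100]
250 [243, 243, 218, 231, 227, 0, 0, 0, 0, 0, 0, 0, 297, 284]
300 [253, 280, 286, 259, 242, 14, 17, 18, 5, 5, 4, 3, 367, 383]
350 [247, 298, 317, 264, 236, 16, 18, 19, 17, 12, 11, 9, 18, 380]
400 [62, 339, 341, 212, 4, 17, 18, 19, 4, 4, 5, 4, 37, 380]
450 [4, 338, 337, 15, 9, 17, 20, 20, 13, 15, 14, 3, 37, 77]
500 [16, 19, 328, 328, 3, 12, 20, 19, 14, 14, 13, 4, 15, 64]
550 [67, 46, 46, 330, 324, 13, 14, 15, 4, 4, 4, 4, 15, 56]
600 [103, 88, 72, 85, 324, 284, 15, 13, 4, 5, 4, 11, 114, 64]
650 [152, 129, 131, 128, 274, 272, 3, 4, 4, 121, 120, 118, 127, 65]
700 [190, 170, 171, 174, 201, 224, 215, 18, 4, 127, 122, 96, 125, 11]
750 [208, 206, 207, 209, 209, 3, 174, 145, 16, 12, 118, 5, 4, 68]
800 [187, 187, 188, 188, 187, 4, 19, 122, 91, 23, 22, 18, 65, 93]
t 1.62 at [ 268.3 -536.2  435.2] [-179.8   -0.    26.6] F [0.5 0.3 0.2] gap 85.3
ROW [0.5634, -0.3401, -0.0036] [-0.0024, -0.0024, -1.3688] dist 658.0
```

```bash
python3 -m crank '[[[0.025,-0.015,-0.01,0,0,0],[0.08,-0.05,-0.01,0,0,-0.15],[0.135,-0.08,-0.01,0,0,-0.33],[0.19,-0.115,-0.01,0,0,-0.5],[0.25,-0.15,-0.01,0,0,-0.68],[0.31,-0.185,-0.01,0,0,-0.85],[0.37,-0.22,-0.01,0,0,-1.03],[0.43,-0.26,-0.01,0,0,-1.2],[0.49,-0.3,-0.01,0,0,-1.365],[0.54,-0.33,0.02,0,0,-1.369]]]' 0; python3 -c "
from h import *
go([655,35,290],103)"
```

```text
time: 2.88
tool_pos: [581.7, -34.9, 429.5]
tcp_rot: [179.9, -0.1, 105.2]
ft_force: [0.8, -0.1, 0.2]
finger_gap: 85.1
t 2.88 at [581.7 -34.9 429.5] [ 1.799e+02 -1.000e-01  1.052e+02] F [ 0.8 -0.1  0.2] gap 85.1
ROW [0.048, 0.0888, 0.1397] [0.0014, -0.0022, 0.038] dist 172.0
```

```bash
python3 -m crank '[[[0.015,0.03,0.04,0,0,0.02],[0.03,0.06,0.09,0,0,0.038],[0.048,0.089,0.14,0,0,0.038],[0.048,0.089,0.14,0,0,0.038],[0.048,0.089,0.14,0,0,0.038],[0.048,0.089,0.14,0,0,0.038]]]' 0; python3 -c "
from h import *
C['wrist']=r.get_calibration('wrist')
im,d=r.snapshot('wrist'); cv2.imwrite('pics/wm.png',im);np.save('pics/wm.npy',d)
go([655,35,290],103)
import pickle;pickle.dump(C,open('wm.pkl','wb'))
for t,z in [('magazine_mouth',94),('magazine_base',0)]:
    for q in r.landmark_of(t,'wrist'): print(t,np.round(q['pixel'],1),round(q['conf'],2),world('wrist',q['pixel'],z=z).round(1))
"
```

```text
time: 3.62
tool_pos: [655.9, 34.3, 292.8]
tcp_rot: [179.7, -0.1, 102.9]
ft_force: [0.9, -0.6, -0.2]
finger_gap: 85.4
t 3.67 at [655.9  34.2 292.8] [ 1.797e+02 -1.000e-01  1.029e+02] F [0.7 0.1 0.9] gap 85.5
ROW [0.001, -0.0007, 0.0028] [0.0057, -0.001, -0.001] dist 3.0
magazine_base [213.9 327.5] 0.71 [ 553.4 -203.2    0. ]
```

View pics/wm.png

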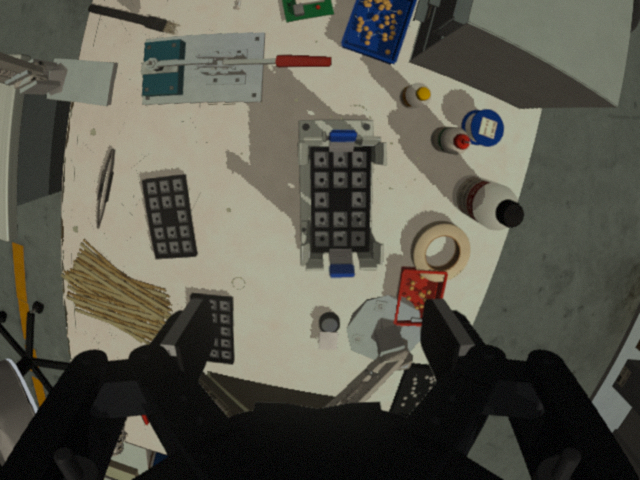

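The wrist view shows the magazine centred at about (341,200), with its blue tabs at (343,136) and (342,270). Tray 1 is at (169,216) and tray 2 is partly hidden at (213,328). The detector's only hit, at (214,327), is tray 2, so I discard it.

Run:
```python
from h import *
import pickle;C.update(pickle.load(open('wm.pkl','rb')))
im=cv2.imread('pics/wm.png')
a=im[110:300,270:420];cv2.imwrite('pics/wmz.png',cv2.resize(a,None,fx=3.1,fy=3.1,interpolation=cv2.INTER_CUBIC))
for t in (60,75): rect(im,(169,216),12,thr=t,cam='wrist',hw=50)
for p,z in [((343,136),122),((342,270),122),((340.5,201),93)]: print(p,world('wrist',p,z=z).round(1))
hsv=cv2.cvtColor(im,cv2.COLOR_BGR2HSV)
for nm,im,cam,roi in [('w',im,'wrist',np.s_[120:285,310:375]),('t',cv2.imread('pics/top0.png'),'top',np.s_[140:240,240:345])]:
    hsv=cv2.cvtColor(im,cv2.COLOR_BGR2HSV);m=np.zeros(im.shape[:2],np.uint8)
    m[roi]=cv2.inRange(hsv,(100,130,60),(130,255,255))[roi]
    n,l,s,c=cv2.connectedComponentsWithStats(m)
    q=[]
    for i in range(1,n):
        if s[i,4]>15:
            w=world(cam,c[i],z=118);q.append(w);print(nm,s[i],c[i].round(1),w.round(1))
    if len(q)==2:
        e=q[1]-q[0];print('mid',(q[0]+q[1])[:2]/2,'len',np.linalg.norm(e).round(1),'yaw',np.degrees(np.arctan2(e[1],e[0]))%180)
```

```text
(169, 216) 60 ctr [473.9 -46.9] size [ 64.  110.8] yaw long 106.9 mean [474.1 -45.4]
(169, 216) 75 ctr [473.6 -46.7] size [ 65.  111.8] yaw long 106.9 mean [474.  -45.4]
(343, 136) [664.7 104.1 122. ]
(342, 270) [695.3 -24.6 122. ]
(340.5, 201) [680.1  38.5  93. ]
w [330 130  27  12 276] [342.5 135.3] [664.4 104.7 118. ]
w [331 265  23  12 248] [341.7 270.7] [695.9 -26.8 118. ]
mid [680.15357491  38.90962377] len 135.2 yaw 103.47630997685667
t [324 166   6  13  40] [326.2 172.1] [696.9 -29.3 118. ]
t [251 183   8  13  73] [254.5 189.4] [664.7 104.1 118. ]
mid [680.79954547  37.37097608] len 137.2 yaw 103.59914222593167
```

View pics/wmz.png

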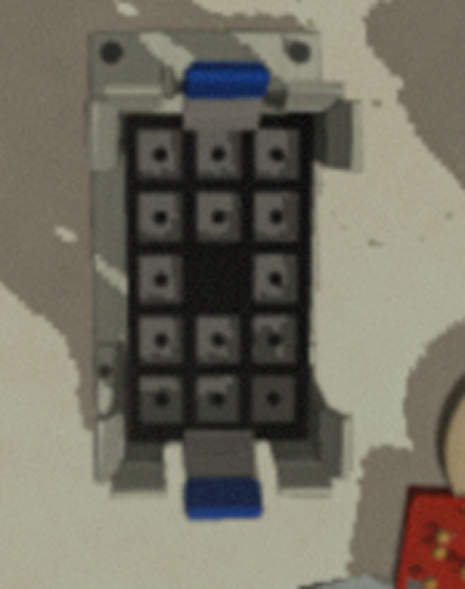

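```bash
python3 -c "
from h import *
go([468,-49,170],107)"
```

```text
t 3.77 at [655.7  34.4 292.1] [ 1.797e+02 -1.000e-01  1.029e+02] F [-0.2 -0.6 -0. ] gap 85.7
ROW [-0.0394, -0.2022, 0.1211] [0.0048, -0.0011, -0.0708] dist 239.0
```

```bash
python3 -m crank '[[[-0.01,-0.05,0.02,0,0,-0.03],[-0.02,-0.1,0.05,0,0,-0.07],[-0.03,-0.15,0.08,0,0,-0.07],[-0.039,-0.202,0.12,0,0,-0.07],[-0.039,-0.202,0.122,0.004,0,-0.07],[-0.039,-0.202,0.122,0.004,0,-0.07],[-0.039,-0.202,0.122,0.004,0,-0.07]]]' 0.12 60; python3 -c "
from h import *
C['wrist']=r.get_calibration('wrist')
im,d=r.snapshot('wrist'); cv2.imwrite('pics/w1.png',im)
go([468,-49,170],107)
for q in r.landmark_of('tray_1_center','wrist'): print(np.round(q['pixel'],1),round(q['conf'],2),world('wrist',q['pixel'],z=6).round(1))
import pickle;pickle.dump(C,open('w1.pkl','wb'))
"
```

```text
time: 4.65
tool_pos: [470.7, -48.8, 171.8]
tcp_rot: [179.7, 0.1, 107.0]
ft_force: [0.7, -0.6, -0.1]
finger_gap: 75.3
t 4.7 at [470.6 -48.7 171.6] [1.797e+02 1.000e-01 1.070e+02] F [0.5 0.  0.7] gap 75.6
ROW [0.0005, -0.0026, 0.0016] [0.0048, 0.0009, -0.0003] dist 3.0
[320.  206.2] 0.97 [473.4 -48.    6. ]
```

View pics/w1.png

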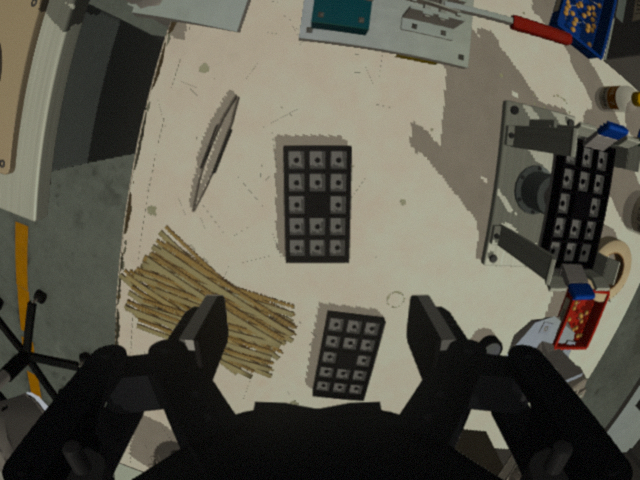

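Tray 1 is at (319,204) and lines up with the tool axis. The jaws are at about (215,315) and (430,315), symmetric about column 320. Tray 2 is at (348,354).

Run:
```python
from h import *
import pickle;C.update(pickle.load(open('w1.pkl','rb')))
im=cv2.imread('pics/w1.png')
for t in (55,65,75): rect(im,(318,204),10,thr=t,cam='wrist',hw=68);rect(im,(348,354),10,thr=t,cam='wrist',hw=47)
t=np.array([471.5,-48.5,60]);go(t,107)
```

```text
(318, 204) 55 ctr [471.2 -47.8] size [ 60.8 110.6] yaw long 106.8 mean [471.8 -48.5]
(348, 354) 55 ctr [ 552.8 -202.8] size [ 62.  116.9] yaw long 98.4 mean [ 551.9 -198.6]
(318, 204) 65 ctr [471.3 -47.9] size [ 61.5 110.6] yaw long 107.0 mean [471.  -47.4]
(348, 354) 65 ctr [ 552.8 -202.7] size [ 62.5 117.7] yaw long 98.5 mean [ 551.8 -198.5]
(318, 204) 75 ctr [471.2 -48. ] size [ 61.8 112.4] yaw long 106.8 mean [470.7 -46.2]
(348, 354) 75 ctr [ 552.9 -202.8] size [ 63.  118.1] yaw long 98.4 mean [ 551.8 -198.5]
t 4.75 at [470.3 -48.6 171.2] [179.8   0.  107. ] F [-0.2  1.  -0.7] gap 75.3
ROW [-0.0002, 0.0008, 0.1112] [0.004, 0.0005, -0.0001] dist 111.0
```

```bash
python3 -m crank '[[[0,0,0.05,0,0,0],[0,0,0.1,0.002,0,0],[0,0,0.15,0.003,0,0],[0,0,0.16,0.003,0,0],[0,0,0.161,0.003,0,0],[0,0,0.161,0.003,0,0]]]' 0.12 60; python3 -c "
from h import *
im,d=r.snapshot('wrist'); cv2.imwrite('pics/w2.png',im)
go([470.5,-48.3,5],107)"
```

```text
time: 5.5
tool_pos: [473.3, -48.9, 12.7]
tcp_rot: [179.7, 0.1, 107.0]
ft_force: [0.2, 0.3, 0.0]
finger_gap: 74.7
t 5.55 at [473.2 -48.9  12.7] [1.797e+02 1.000e-01 1.070e+02] F [-0.3  0.  -0.6] gap 75.0
ROW [0.0014, -0.0024, 0.0077] [0.0046, 0.0026, -0.0001] dist 8.0
```

View pics/w2.png

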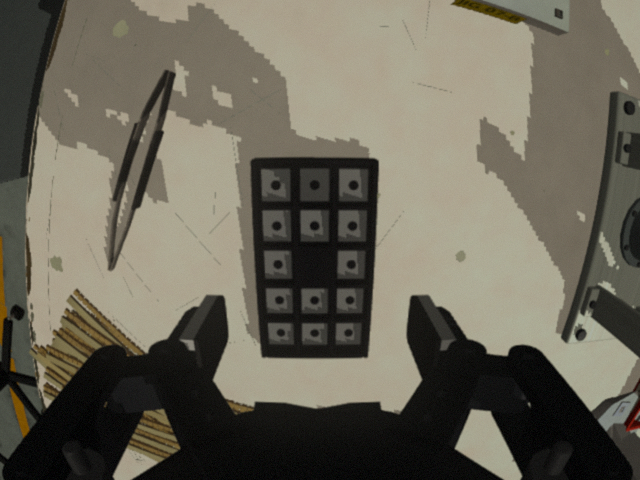

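Run:
```python
from h import *
C['wrist']=r.get_calibration('wrist');print({k:np.round(v,2).tolist() for k,v in C['wrist'].items()})
im,d=r.snapshot('wrist');s=r.sense();p=s['tool_pos'];R=Ro.from_euler('xyz',s['tcp_rot'],degrees=True)
for px in [(216,300),(222,305),(218,320),(222,330),(200,310),(195,340),(416,300),(412,310),(415,330),(440,340),(315,264),(315,220),(330,410),(300,70)]:
    dd=d[px[1],px[0]];w=world('wrist',px,depth=dd);print(px,dd.round(1),'world',w.round(1),'tool',R.inv().apply(w-p).round(1))
a=im[280:420,140:500];cv2.imwrite('pics/w2z.png',cv2.resize(a,None,fx=2.2,fy=2.2))
```

```text
{'mtx': [[371.65, 0.0, 317.01], [0.0, 371.65, 237.6], [0.0, 0.0, 1.0]], 'cam_to_world': [[0.96, 0.28, 0.09, 449.8], [0.29, -0.92, -0.28, 20.34], [0.01, 0.29, -0.96, 189.26], [0.0, 0.0, 0.0, 1.0]]}
(216, 300) 138.1 world [431.8 -51.2  63.9] tool [  9.7 -39.8 -51.6]
(222, 305) 141.6 world [434.2 -54.1  61.3] tool [  6.3 -38.4 -49. ]
(218, 320) 135.8 world [434.7 -57.   68.3] tool [  3.4 -38.6 -56. ]
(222, 330) 141.8 world [436.6 -63.7  64.1] tool [ -3.6 -38.8 -51.8]
(200, 310) 128.7 world [428.1 -51.7  73.5] tool [ 10.3 -43.4 -61.3]
(195, 340) 108.7 world [432.1 -50.1  94.3] tool [ 10.6 -39.  -82.1]
(416, 300) 136.6 world [504.7 -28.2  65.7] tool [ 10.4  36.7 -53.2]
(412, 310) 141.0 world [506.2 -33.8  62.9] tool [  4.6  36.4 -50.3]
(415, 330) 136.0 world [507.8 -38.7  69.7] tool [ -0.6  36.5 -57.1]
(440, 340) 110.3 world [506.  -28.5  93.4] tool [  9.7  38.  -80.8]
(315, 264) 190.2 world [469.8 -45.   11.2] tool [ 4.7 -1.9  1.2]
(315, 220) 190.2 world [463.5 -24.3   4.7] tool [26.3 -1.9  7.7]
(330, 410) 82.8 world [471.8 -39.6 122.1] tool [   9.     2.1 -109.7]
(300, 70) 172.7 world [ 4.34e+02  4.67e+01 -3.00e-01] tool [102.8  -9.3  12.5]
```

View pics/w2z.png

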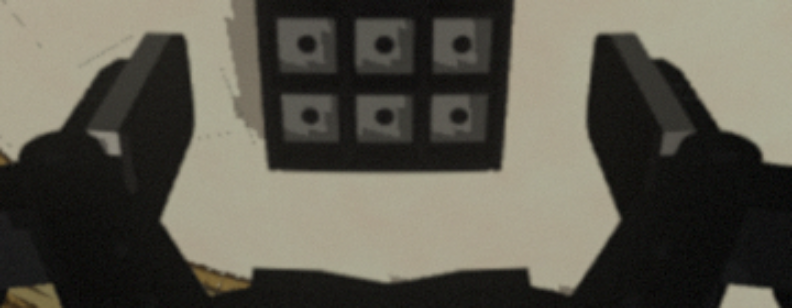

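Measured with the wrist camera, the fingertips are about 49 mm short of the reported TCP. Apparent sizes agree with this: the 75 mm jaw gap spans 190 px and the 62 mm tray 118 px, so the tips are about 50 mm nearer the camera than the tray. I cross-check with the other cameras.

Run:
```python
from h import *
for n in ['side','top']:
    im,d=r.snapshot(n);cv2.imwrite(f'pics/{n}3.png',im);np.save(f'pics/{n}3.npy',d)
im=cv2.imread('pics/side3.png');a=im[150:330,260:460];cv2.imwrite('pics/side3z.png',cv2.resize(a,None,fx=3.2,fy=3.2,interpolation=cv2.INTER_CUBIC))
```

```text
(no output)
```

View pics/side3z.png

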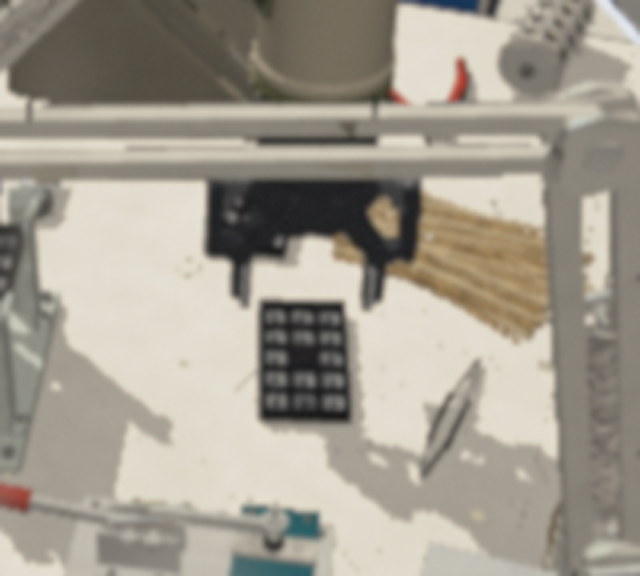

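Run:
```python
from h import *
d=np.load('pics/side3.npy')
for px in [(335,241),(337,242),(376,243),(375,244)]:
    dd=d[px[1],px[0]];print(px,dd,world('side',px,depth=dd).round(1))
px=(356.3,244.7)
for z in (12,30,45,60,75):print(z,world('side',px,z=z).round(1))
print(r.sense()['tool_pos'],r.sense()['joint_pos'])
```

```text
(335, 241) 1050.6167 [511.1 -22.4  74. ]
(337, 242) 1058.9801 [508.3 -28.5  66.9]
(376, 243) 1052.2845 [428.3 -49.2  69.6]
(375, 244) 1053.2723 [430.  -48.   67.3]
12 [480.8 -94.2  12. ]
30 [476.3 -74.3  30. ]
45 [472.6 -57.7  45. ]
60 [468.8 -41.1  60. ]
75 [465.  -24.4  75. ]
[472.25003838 -48.80682485  11.74608187] [-1.20911635e+01 -2.02470334e+00  1.15414182e+02 -4.56723486e-04
  6.63857162e+01 -2.90835911e+01]
```

Both cameras agree that the fingertips are at z ≈ 61-65 mm while the reported TCP is 12 mm. So the reported TCP lies about 49 mm beyond the real tips at this opening. From here I work by vision and force.

```bash
python3 - <<'E'
from h import *
im=cv2.imread('pics/w2.png')
C['wrist']=r.get_calibration('wrist')
for t in (45,55): rect(im,(314,230),10,thr=t,cam='wrist',hw=0 or 72)
go([470.5,-47.5,-25],107)
E
python3 -m crank '[[[0.0,-0.001,0.02,0.003,0,0],[0.001,-0.002,0.035,0.004,0,0],[0.001,-0.002,0.037,0.004,0.001,0],[0.001,-0.002,0.037,0.004,0.001,0]]]' 0.12 60
python3 -c "
from h import *
im,d=r.snapshot('wrist'); cv2.imwrite('pics/w4.png',im);go([470.5,-47.5,-42],107)"
```

```text
(314, 230) 45 ctr [464.3 -29.9] size [61.2 75.7] yaw long 106.9 mean [463.8 -28.1]
(314, 230) 55 ctr [464.2 -29.8] size [61.4 75.9] yaw long 106.9 mean [463.8 -28. ]
t 5.7 at [472.3 -48.8  11.7] [1.798e+02 1.000e-01 1.070e+02] F [0.4 0.1 0.5] gap 74.9
ROW [0.0018, -0.0014, 0.0367] [0.0034, 0.0019, -0.0001] dist 37.0
time: 6.2
tool_pos: [470.1, -48.4, -25.2]
tcp_rot: [-180.0, 0.0, 107.0]
ft_force: [1.3, -0.7, 0.2]
finger_gap: 75.2
t 6.25 at [470.5 -48.6 -24.9] [-1.80e+02  1.00e-01  1.07e+02] F [-0.4 -0.2  0.1] gap 75.2
ROW [0.001, 0.0003, 0.0171] [-0.0002, 0.0011, -0.0002] dist 17.0
```

View pics/w4.png

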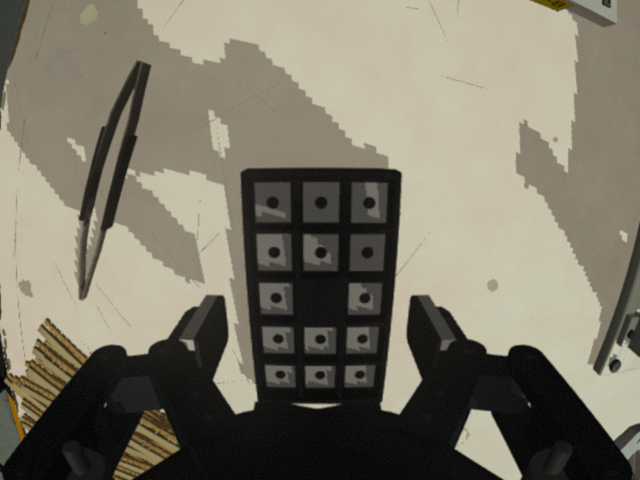

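With the TCP reading -25 mm there is still no contact, so the offset is real. The tray's centre pad is at (320,298), centred between the jaws at columns 222 and 412.

```bash
python3 - <<'E'
from h import *
im=cv2.imread('pics/w4.png')
C['wrist']=r.get_calibration('wrist');s=r.sense();p=s['tool_pos'];R=Ro.from_euler('xyz',s['tcp_rot'],degrees=True)
for px in [(320,298),(244,172),(400,172),(262,403),(382,403)]:print(px,world('wrist',px,z=11).round(1),R.inv().apply(world('wrist',px,z=11)-p).round(1))
E
python3 -m crank '[[[0.001,0,0.01,0,0.001,0],[0.001,0,0.015,0,0.001,0],[0.001,0,0.016,0,0.001,0],[0.001,0,0.016,0,0.001,0]]]' 0.12 60
python3 -c "
from h import *
im,d=r.snapshot('side'); cv2.imwrite('pics/s5.png',cv2.resize(im[150:330,260:460],None,fx=3.2,fy=3.2,interpolation=cv2.INTER_CUBIC));go([470.5,-47.5,-45],107)"
```

```text
(320, 298) [469.5 -45.   11. ] [  3.7   0.1 -35.9]
(244, 172) [426.1  -3.   11. ] [ 56.6 -29.2 -35.9]
(400, 172) [483.5  14.7  11. ] [ 56.6  30.9 -35.9]
(262, 403) [ 459.5 -110.7   11. ] [-56.3 -28.7 -35.8]
(382, 403) [517.2 -93.5  11. ] [-56.7  31.5 -35.8]
time: 6.75
tool_pos: [470.1, -47.6, -41.0]
tcp_rot: [-180.0, -0.0, 107.0]
ft_force: [0.6, 0.9, 0.3]
finger_gap: 75.5
t 6.8 at [470.2 -47.6 -40.8] [-180.    0.  107.] F [-0.2  0.1  1. ] gap 75.2
ROW [0.0, 0.0003, 0.0042] [-0.0002, 0.0001, -0.0001] dist 4.0
```

View pics/s5.png

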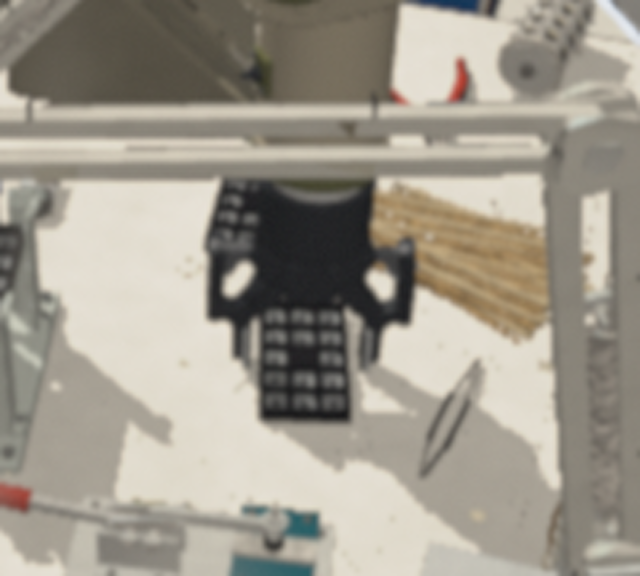

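The jaws straddle the tray, the corners centre it within 1 mm, and nothing is touching. I go 3 mm lower and close.

```bash
python3 -m crank '[[[0,0,0.003,0,0,0],[0,0,0.003,0,0,0]]]' 0.12 60
python3 -m crank '[[[0,0,0,0,0,0],[0,0,0,0,0,0],[0,0,0,0,0,0],[0,0,0,0,0,0],[0,0,0,0,0,0],[0,0,0,0,0,0]]]' 0.6 60
python3 -c "
from h import *
im,d=r.snapshot('wrist'); cv2.imwrite('pics/w6.png',im);go([470.5,-47.5,-45],107)"
```

```text
time: 7.05
tool_pos: [470.8, -47.7, -43.5]
tcp_rot: [180.0, 0.0, 107.0]
ft_force: [0.8, 0.6, 2.2]
finger_gap: 75.2
time: 7.8
tool_pos: [474.7, -48.9, -39.3]
tcp_rot: [179.7, 0.2, 107.0]
ft_force: [-5.2, -1.3, 31.5]
finger_gap: 60.4
t 7.85 at [474.7 -49.  -39.3] [179.7   0.3 107. ] F [-4.9 -0.4 30.8] gap 60.2
ROW [0.0027, -0.0036, 0.0057] [0.0058, 0.0044, 0.0001] dist 7.0
```

View pics/w6.png

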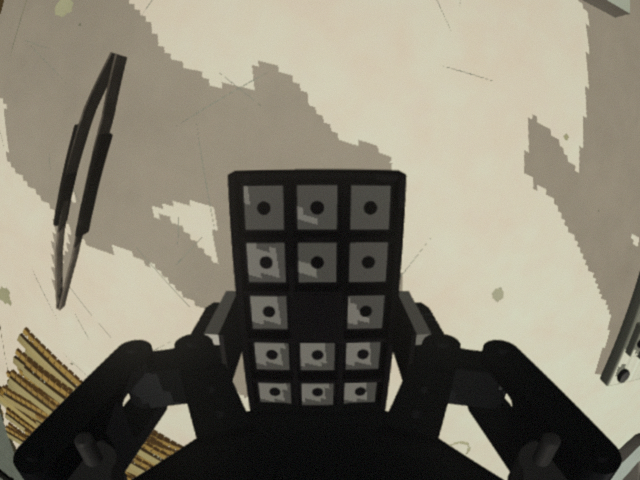

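The gripper is closed at about 60 mm on the tray. The tips swung down onto the worktop (31 N), so they reach z = 0 with the TCP reading -39.3 mm. Lifting now.

```bash
python3 -m crank '[[[0,0,-0.004,0.005,0.004,0],[0,0,-0.01,0.005,0.004,0],[0,0,-0.04,0.005,0.004,0],[0,0,-0.1,0.005,0.004,0],[0,0,-0.15,0.005,0.004,0],[0,0,-0.19,0.005,0.004,0],[0,0,-0.19,0.005,0.004,0],[0,0,-0.19,0.005,0.004,0]]]' 0.6 60
python3 -c "
from h import *
C['wrist']=r.get_calibration('wrist')
im,d=r.snapshot('wrist'); cv2.imwrite('pics/w7.png',im);
import pickle;pickle.dump(C,open('w7.pkl','wb'))
s=r.sense();p=s['tool_pos'];R=Ro.from_euler('xyz',s['tcp_rot'],degrees=True)
for px in [(317,315),(250,215),(380,215),(317,250)]:
    dd=np.median(d[px[1]-2:px[1]+3,px[0]-2:px[0]+3]);print(px,R.inv().apply(world('wrist',px,depth=dd)-p).round(1))
go([680.3,38,125],103.5)"
```

```text
time: 8.85
tool_pos: [472.7, -48.3, 149.6]
tcp_rot: [-180.0, -0.0, 107.0]
ft_force: [0.4, 0.1, -0.0]
finger_gap: 60.4
(317, 315) [  3.3  -0.8 -51.2]
(250, 215) [ 41.3 -25.5 -45.1]
(380, 215) [ 41.2  22.5 -44.9]
(317, 250) [ 27.7  -0.8 -45.3]
t 8.9 at [472.2 -48.2 148.9] [-1.799e+02 -1.000e-01  1.070e+02] F [-0.   0.3 -1.4] gap 60.6
ROW [0.0216, 0.2242, 0.0236] [-0.0017, -0.001, 0.0612] dist 227.0
```

View pics/w7.png

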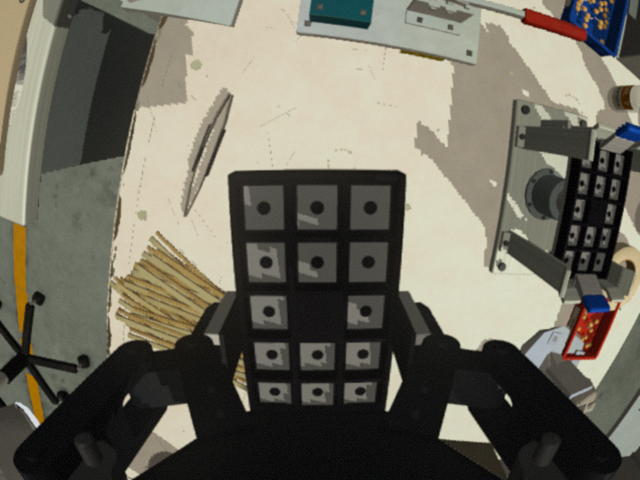

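The tray is held level. Its corners are at (230,172), (406,172), (250,405) and (388,405). Next I find its centre in the tool frame.

Run:
```python
from h import *
import pickle;C.update(pickle.load(open('w7.pkl','rb')))
s=r.sense();p=s['tool_pos'];R=Ro.from_euler('xyz',s['tcp_rot'],degrees=True)
q=[R.inv().apply(world('wrist',px,z=p[2]+51)-p) for px in [(230,172),(406,172),(250,405),(388,405)]]
print(np.round(q,1),np.mean(q,0).round(2))
rect(cv2.imread('pics/w7.png'),(317,235),p[2]+51,thr=55,hw=85,cam='wrist')
```

```text
[[ 58.1 -31.  -50.9]
 [ 58.1  30.2 -51. ]
 [-44.8 -31.1 -51. ]
 [-45.1  31.4 -51.1]] [  6.58  -0.13 -50.99]
(317, 235) 55 ctr [463.3 -20.5] size [66.8 57.7] yaw long 16.9 mean [463.2 -19.4]
```

```bash
python3 -c "
from h import *
go([680.8,35.8,110],103.5)"
```

```text
t 8.9 at [472.2 -48.2 148.9] [-1.799e+02 -1.000e-01  1.070e+02] F [-0.   0.3 -1.4] gap 60.6
ROW [0.0193, 0.2241, 0.0386] [-0.0017, -0.001, 0.0612] dist 228.0
```

```bash
python3 -m crank '[[[0.003,0.03,0,0,0,0.01],[0.007,0.08,0,0,0,0.03],[0.012,0.13,0,0,0,0.05],[0.016,0.18,0,0,0,0.061],[0.019,0.215,0.005,-0.002,0,0.061],[0.019,0.224,0.025,-0.002,-0.001,0.061],[0.019,0.224,0.038,-0.002,-0.001,0.061],[0.019,0.224,0.038,-0.002,-0.001,0.061],[0.019,0.224,0.038,-0.002,-0.001,0.061]]]' 0.6 60
python3 -c "
from h import *
C['wrist']=r.get_calibration('wrist')
im,d=r.snapshot('wrist'); cv2.imwrite('pics/w8.png',im);
im,d=r.snapshot('top'); cv2.imwrite('pics/t8.png',cv2.resize(im[120:270,210:390],None,fx=4,fy=4,interpolation=cv2.INTER_CUBIC))
go([680.8,35.8,110],103.5)
import pickle;pickle.dump(C,open('w8.pkl','wb'))"
```

```text
time: 10.02
tool_pos: [680.2, 35.0, 111.0]
tcp_rot: [180.0, 0.0, 103.5]
ft_force: [-0.3, 0.2, -0.0]
finger_gap: 60.1
t 10.12 at [681.   35.1 111.9] [179.9   0.  103.5] F [ 0.4  0.2 -0.7] gap 60.4
ROW [0.0008, -0.0001, 0.0019] [0.002, 0.0005, -0.0003] dist 2.0
```

View pics/w8.png

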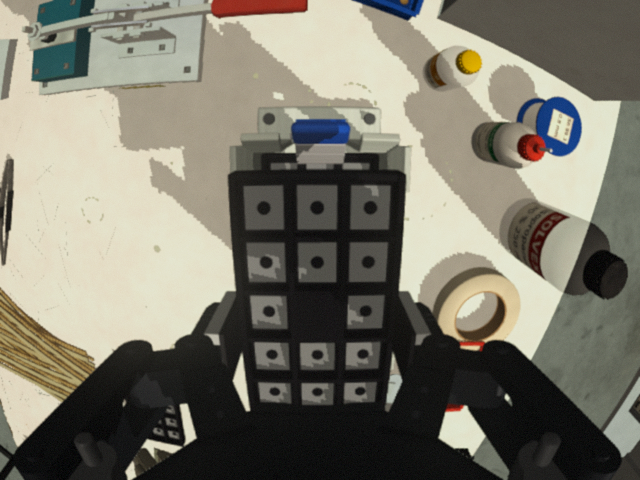

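View pics/t8.png

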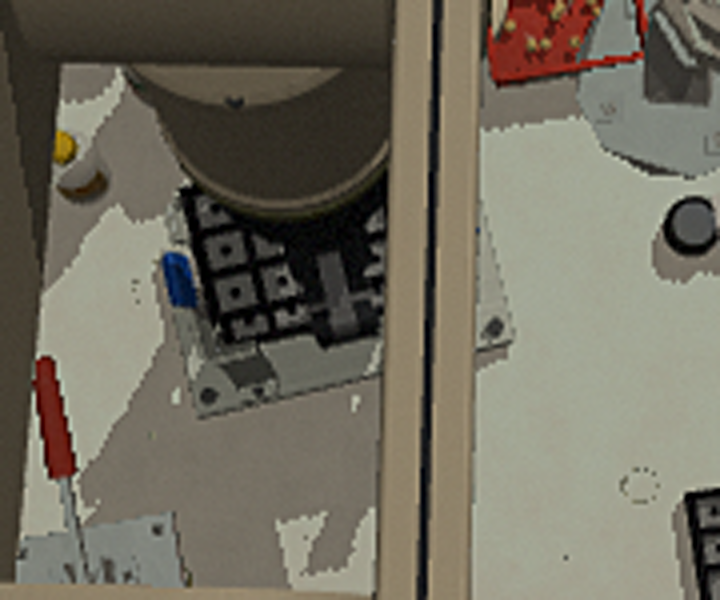

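The wrist view shows the tray centred on the magazine: the tab is at (321,131) and the tray columns run 230-406. I check the tab's position numerically.

Run:
```python
from h import *
import pickle;C.update(pickle.load(open('w8.pkl','rb')))
s=r.sense();p=s['tool_pos'];R=Ro.from_euler('xyz',s['tcp_rot'],degrees=True)
im=cv2.imread('pics/w8.png');hsv=cv2.cvtColor(im,cv2.COLOR_BGR2HSV);m=np.zeros(im.shape[:2],np.uint8)
m[100:160,270:370]=cv2.inRange(hsv,(100,130,60),(130,255,255))[100:160,270:370]
x,y,w,h=cv2.boundingRect(m);print(x,y,w,h)
f=lambda px,z:R.inv().apply(world('wrist',px,z=z)-p).round(1)
print('tab top outer/inner edges',f((x+w/2,y),122),f((x+w/2,y+h/2),118))
print('flare L,R @118',f((231,150),118),f((411,150),118),'holes',f((269,119),10),f((370,119),10))
print('tray far corners',f((230,172),p[2]+51),f((406,172),p[2]+51))
```

```text
292 120 58 23
tab top outer/inner edges [ 76.6  -0.1 -10.1] [71.4 -0.  -6.1]
flare L,R @118 [ 63.7 -41.5  -6.2] [63.8 41.7 -6. ] holes [ 80.5 -37.3 101.8] [ 80.6  37.3 102. ]
tray far corners [ 58.5 -31.6 -51.1] [ 58.5  28.7 -51. ]
```

```bash
python3 -m crank '[[[0.0005,0.0005,0.015,0.001,0,0],[0.0005,0.0005,0.03,0.001,0,0],[0.0005,0.0005,0.038,0.001,0,0],[0.0005,0.0005,0.042,0.001,0,0],[0.0005,0.0005,0.042,0.001,0,0]]]' 0.6 60
python3 -c "
from h import *
im,d=r.snapshot('wrist'); cv2.imwrite('pics/w9.png',im);
im,d=r.snapshot('side'); cv2.imwrite('pics/s9.png',cv2.resize(im[180:310,190:330],None,fx=4.5,fy=4.5,interpolation=cv2.INTER_CUBIC))
go([680.8,35.8,40],103.5);print(r.sense()['wrist_torque'])"
```

```text
time: 10.75
tool_pos: [681.3, 35.7, 69.5]
tcp_rot: [180.0, 0.0, 103.5]
ft_force: [0.8, 0.1, -1.0]
finger_gap: 60.4
t 10.85 at [681.9  35.7  70.4] [179.9   0.  103.5] F [ 0.3 -0.7 -0.4] gap 60.4
ROW [0.0004, -0.0011, 0.0304] [0.0018, 0.0007, -0.0003] dist 30.0
[-0.03540141 -0.00603869  0.03206191]
```

View pics/w9.png

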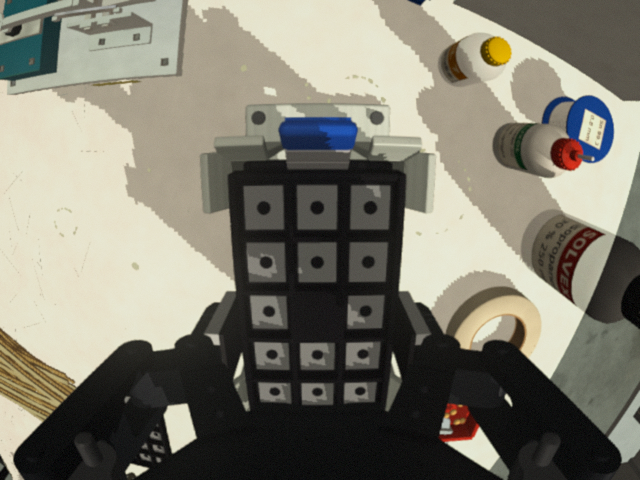

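View pics/s9.png

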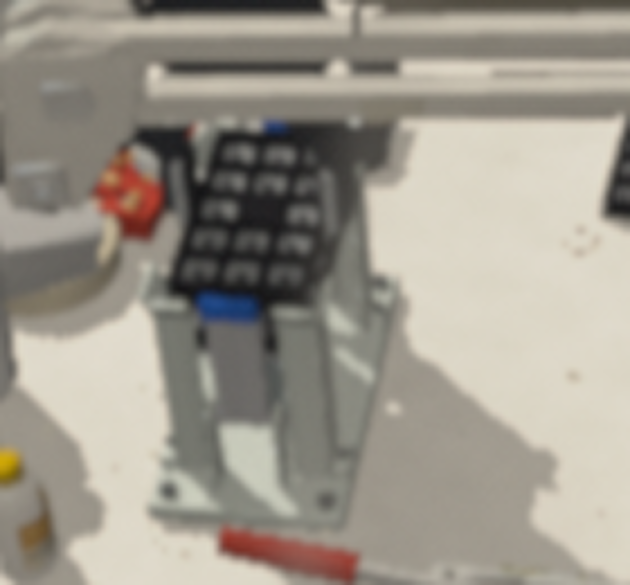

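The tray is inside the flares, with tray columns 230-406 and flare columns 204-434. Lowering onto the slopes.

```bash
python3 -m crank '[[[0,-0.001,0.004,0.001,0,0],[0,-0.001,0.008,0.001,0,0],[0,-0.001,0.012,0.001,0,0],[0,-0.001,0.012,0.001,0,0]]]' 0.6 60
python3 -c "
from h import *
im,d=r.snapshot('wrist'); cv2.imwrite('pics/w10.png',im);
go([680.8,35.8,39],103.5);print(r.sense()['wrist_torque'])"
```

```text
time: 11.35
tool_pos: [682.1, 35.6, 59.5]
tcp_rot: [179.8, 0.1, 103.5]
ft_force: [2.0, 0.8, 4.0]
finger_gap: 60.2
t 11.4 at [682.   35.6  59.5] [1.798e+02 1.000e-01 1.035e+02] F [1.6 1.3 4.7] gap 60.4
ROW [0.0005, -0.0012, 0.0205] [0.0032, 0.0012, -0.0002] dist 21.0
[ 0.15921446 -0.17724863  0.00741687]
```

View pics/w10.png

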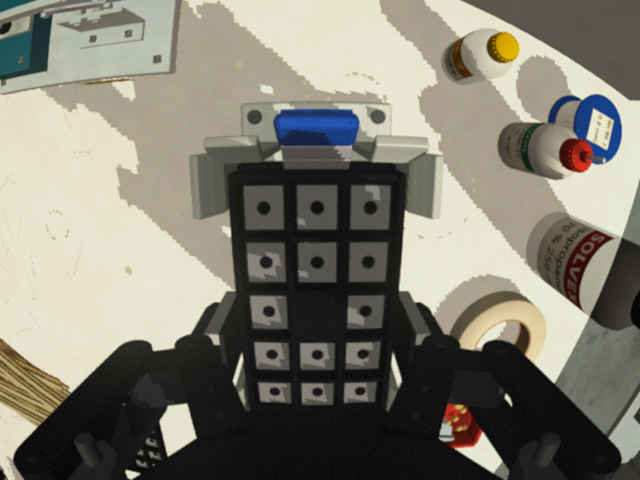

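The tray is on the catch slopes with 4.5 N. I press it down.

```bash
python3 -m crank '[[[0,-0.001,0.005,0.002,0,0],[0,-0.001,0.01,0.003,0.001,0],[0,-0.001,0.015,0.003,0.001,0],[0,-0.001,0.019,0.003,0.001,0],[0,-0.001,0.02,0.003,0.001,0],[0,-0.001,0.02,0.003,0.001,0]]]' 0.6 60
python3 -c "
from h import *
im,d=r.snapshot('wrist'); cv2.imwrite('pics/w11.png',im);
go([680.8,35.8,39],103.5);print(r.sense()['wrist_torque'])"
```

```text
time: 12.15
tool_pos: [682.7, 35.7, 40.9]
tcp_rot: [179.8, 0.0, 103.5]
ft_force: [2.9, 1.9, 6.5]
finger_gap: 60.5
t 12.2 at [682.7  35.7  40.9] [179.8   0.  103.5] F [2.3 1.7 5.8] gap 60.4
ROW [0.0005, -0.0018, 0.0019] [0.0035, 0.0005, -0.0001] dist 3.0
[ 0.32059643 -0.30312302 -0.00185358]
```

View pics/w11.png

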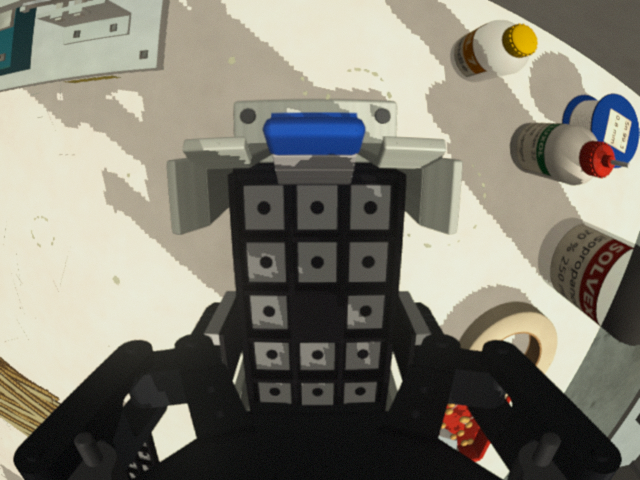

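The tray is pressed and the far catch nose at (314,172) appears to lie over its end. I press 3 mm more to be sure, then release.

```bash
python3 -m crank '[[[0,-0.001,0.002,0.003,0,0],[0,-0.001,0.004,0.003,0,0],[0,-0.001,0.004,0.003,0,0]]]' 0.6 60
python3 -m crank '[[[0,0,0,0,0,0],[0,0,0,0,0,0],[0,0,0,0,0,0],[0,0,0,0,0,0]]]' 0
python3 -m crank '[[[0,0,-0.02,0,0,0],[0,0,-0.06,0,0,0],[0,0,-0.12,0,0,0],[0,0,-0.17,0,0,0],[0,0,-0.17,0,0,0]]]' 0
python3 -c "
from h import *
C['wrist']=r.get_calibration('wrist')
im,d=r.snapshot('wrist'); cv2.imwrite('pics/w12.png',im);
import pickle;pickle.dump((C,d),open('w12.pkl','wb'))
for px in [(317,200),(317,210),(317,230)]:print(px,world('wrist',px,depth=d[px[1],px[0]]).round(1))
go([552,-204,150],98.3)"
```

```text
time: 12.58
tool_pos: [682.7, 35.7, 38.1]
tcp_rot: [179.8, 0.0, 103.5]
ft_force: [0.3, 1.3, 6.2]
finger_gap: 60.3
time: 13.08
tool_pos: [682.4, 35.7, 37.6]
tcp_rot: [179.9, 0.0, 103.5]
ft_force: [-0.2, -0.6, 0.7]
finger_gap: 85.2
time: 13.7
tool_pos: [685.7, 35.6, 216.9]
tcp_rot: [179.2, 0.2, 103.5]
ft_force: [-0.3, 1.0, 0.5]
finger_gap: 85.3
(317, 200) [683.4  49.   91.8]
(317, 210) [685.3  41.   92.8]
(317, 230) [689.9  22.2  85.5]
t 13.75 at [684.2  35.7 213. ] [179.5   0.2 103.5] F [-0.1 -0.1 -0.6] gap 84.8
ROW [-0.202, -0.185, 0.0617] [0.0096, 0.0022, 0.0908] dist 281.0
```

View pics/w12.png

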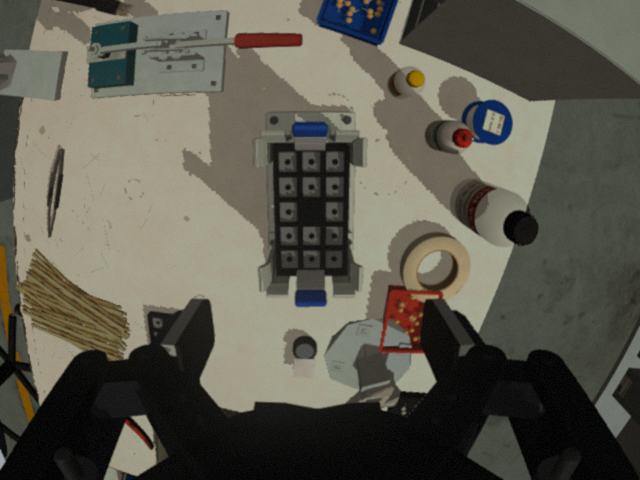

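Tray 1's rim is at z ≈ 93 mm, with both noses over its ends at (311,143) and (311,283). Next is tray 2, at about (552.5, -203), yaw 98.3°, corrected for the bias seen on tray 1.

```bash
python3 -m crank '[[[-0.04,-0.035,0.01,0.005,0,0.02],[-0.08,-0.07,0.02,0.008,0.002,0.04],[-0.12,-0.11,0.03,0.009,0.002,0.06],[-0.16,-0.15,0.04,0.009,0.002,0.09],[-0.202,-0.185,0.062,0.009,0.002,0.091],[-0.202,-0.186,0.08,0.009,0.002,0.091],[-0.202,-0.186,0.1,0.009,0.002,0.091],[-0.202,-0.186,0.1,0.009,0.002,0.091],[-0.202,-0.186,0.1,0.009,0.002,0.091]]]' 0.12
python3 -c "
from h import *
C['wrist']=r.get_calibration('wrist')
im,d=r.snapshot('wrist'); cv2.imwrite('pics/w13.png',im);
import pickle;pickle.dump((C,d),open('w13.pkl','wb'))
for t in (50,60): rect(im,(318,230),10,thr=t,hw=90,cam='wrist')
go([552.5,-203,0],98.3)"
```

```text
time: 14.88
tool_pos: [552.2, -203.1, 112.0]
tcp_rot: [180.0, 0.0, 98.4]
ft_force: [0.3, 0.4, 0.2]
finger_gap: 75.1
(318, 230) 50 ctr [ 553.  -204.1] size [ 61.1 111.4] yaw long 98.3 mean [ 553.9 -203.5]
(318, 230) 60 ctr [ 552.9 -204.2] size [ 61.6 111.4] yaw long 98.3 mean [ 553.6 -203.8]
t 14.93 at [ 552.5 -203.4  112.6] [179.9   0.   98.4] F [ 0.2 -0.3 -0.2] gap 75.1
ROW [0.0005, -0.0001, 0.1126] [0.0016, 0.0008, 0.0014] dist 113.0
```

View pics/w13.png

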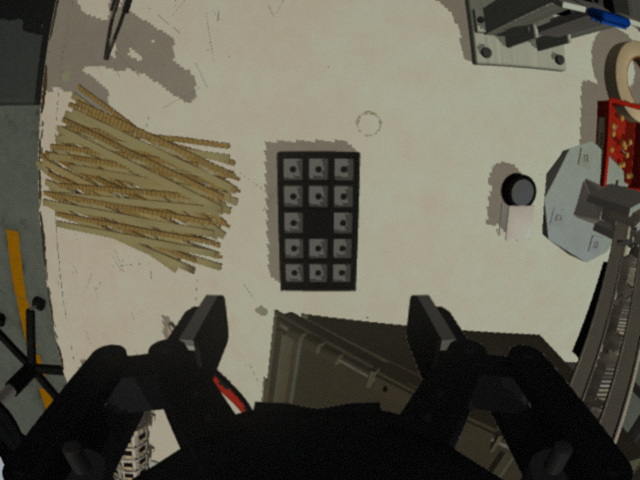

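Tray 2 is centred at (319,221), lined up with the jaws. Descending to a TCP reading of about -37.

```bash
python3 -m crank '[[[0,0,0.05,0.001,0,0.001],[0,0,0.1,0.002,0,0.001],[0,0,0.13,0.002,0.001,0.001],[0,0,0.142,0.002,0.001,0.001],[0,0,0.142,0.002,0.001,0.001],[0,0,0.142,0.002,0.001,0.001]]]' 0.12
python3 -c "
from h import *
C['wrist']=r.get_calibration('wrist')
im,d=r.snapshot('wrist'); cv2.imwrite('pics/w14.png',im);
s=r.sense();p=s['tool_pos'];R=Ro.from_euler('xyz',s['tcp_rot'],degrees=True)
go([552.8,-203.8,-37.5],98.3)"
```

```text
time: 15.68
tool_pos: [554.5, -204.2, -27.2]
tcp_rot: [179.9, 0.1, 98.3]
ft_force: [-0.4, -0.1, -0.7]
finger_gap: 75.3
t 15.72 at [ 554.5 -204.3  -27.2] [1.799e+02 1.000e-01 9.830e+01] F [-0.3  0.5 -0.5] gap 75.3
ROW [0.0007, -0.0017, 0.0103] [0.0026, 0.0018, 0.0006] dist 10.0
```

View pics/w14.png

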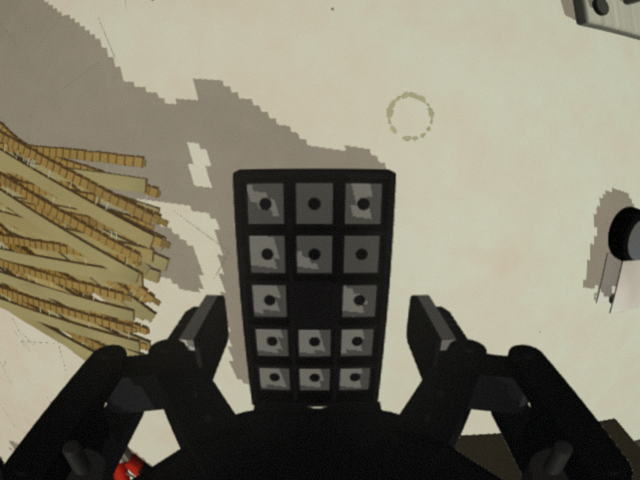

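The tray centre is at (315,300), between the jaws at columns 222 and 412. Moving 1.5 mm sideways and 10 mm down, then closing.

```bash
python3 -m crank '[[[0.001,-0.0015,0.006,0.002,0.001,0],[0.001,-0.0015,0.01,0.002,0.001,0],[0.001,-0.0015,0.01,0.002,0.001,0],[0.001,-0.0015,0.01,0.002,0.001,0]]]' 0.12 60
python3 -m crank '[[[0,0,0,0,0,0],[0,0,0,0,0,0],[0,0,0,0,0,0],[0,0,0,0,0,0],[0,0,0,0,0,0],[0,0,0,0,0,0]]]' 0.6 60
python3 -c "
from h import *
im,d=r.snapshot('wrist'); cv2.imwrite('pics/w15.png',im);go([552.8,-203.8,-37.5],98.3)"
```

```text
time: 16.23
tool_pos: [552.8, -203.4, -37.3]
tcp_rot: [180.0, 0.0, 98.3]
ft_force: [-0.0, 0.5, 1.1]
finger_gap: 75.5
time: 16.98
tool_pos: [553.3, -203.7, -36.7]
tcp_rot: [179.9, 0.1, 98.3]
ft_force: [-1.1, 0.4, 6.0]
finger_gap: 60.5
t 17.02 at [ 553.4 -203.7  -36.7] [1.799e+02 1.000e-01 9.830e+01] F [-0.2  0.8  6.3] gap 59.9
ROW [0.0, -0.0006, 0.0008] [0.0013, 0.0012, 0.0005] dist 1.0
```

View pics/w15.png

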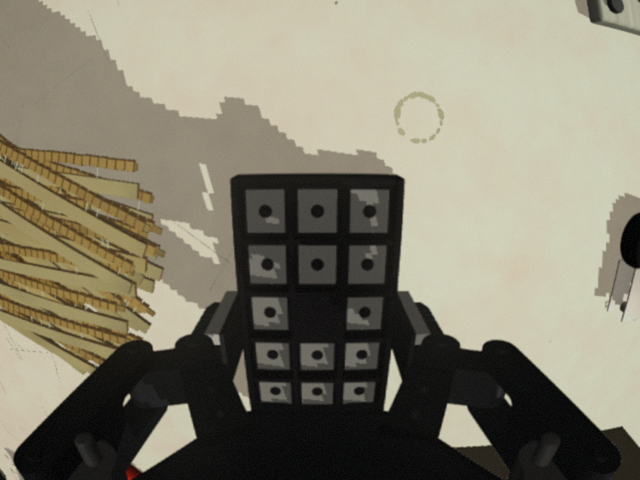

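```bash
python3 -m crank '[[[0,0,-0.004,0.001,0.001,0],[0,0,-0.02,0.001,0.001,0],[0,0,-0.06,0.001,0.001,0],[0,0,-0.12,0.001,0.001,0],[0,0,-0.17,0.001,0.001,0],[0,0,-0.187,0.001,0.001,0],[0,0,-0.187,0.001,0.001,0]]]' 0.6 60
python3 -c "
from h import *
C['wrist']=r.get_calibration('wrist')
im,d=r.snapshot('wrist'); cv2.imwrite('pics/w16.png',im);
s=r.sense();p=s['tool_pos'];R=Ro.from_euler('xyz',s['tcp_rot'],degrees=True)
f=lambda px,dz:R.inv().apply(world('wrist',px,z=p[2]+dz)-p).round(1)
for dz in (49,51): print(f((232,175),dz),f((403,175),dz))
for px in [(317,315),(250,235),(380,235),(290,190),(290,350)]:
    dd=np.median(d[px[1]-2:px[1]+3,px[0]-2:px[0]+3]);print(px,R.inv().apply(world('wrist',px,depth=dd)-p).round(1))
go([680.8,36,112],103.5)"
```

```text
time: 17.9
tool_pos: [553.9, -203.9, 152.1]
tcp_rot: [179.8, 0.1, 98.3]
ft_force: [0.0, 0.9, -1.0]
finger_gap: 60.2
[ 56.  -30.4 -49. ] [ 56.   30.6 -49. ]
[ 56.3 -29.9 -51. ] [ 56.2  30.1 -51. ]
(317, 315) [  1.2  -0.1 -50. ]
(250, 235) [ 32.2 -25.8 -43.7]
(380, 235) [ 32.2  24.  -44. ]
(290, 190) [ 50.4  -9.6 -49.4]
(290, 350) [-19.9 -11.8 -43.6]
t 17.95 at [ 552.8 -203.4  149.9] [180.    0.   98.3] F [ 0.3 -0.7 -1.5] gap 60.3
ROW [0.2183, 0.1613, 0.0379] [0.0, 0.0, -0.0901] dist 274.0
```

View pics/w16.png

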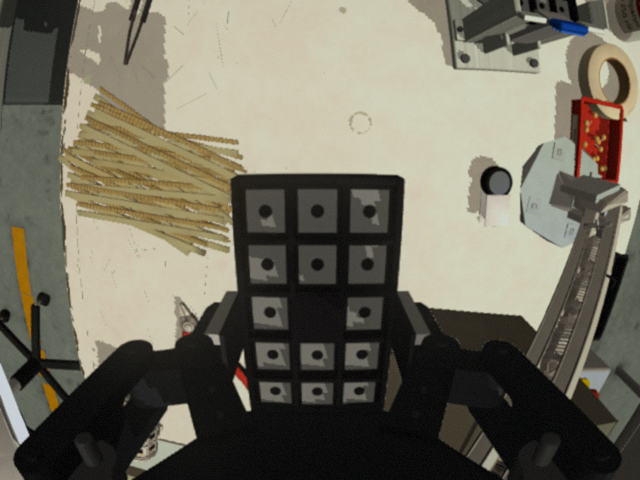

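Tray 2 is held level and centred, its middle about 0.3 mm from the tool axis. Moving over the magazine.

```bash
python3 -c "
from h import *
go([681.3,37.8,112],103.5)"
python3 -m crank '[[[0.035,0.025,-0.01,0,0,-0.01],[0.075,0.055,-0.01,0,0,-0.03],[0.115,0.085,-0.01,0,0,-0.05],[0.16,0.115,-0.01,0,0,-0.07],[0.2,0.145,-0.01,0,0,-0.09],[0.22,0.161,0.01,0,0,-0.09],[0.22,0.162,0.035,0,0,-0.09],[0.22,0.162,0.038,0,0,-0.09],[0.22,0.162,0.038,0,0,-0.09]]]' 0.6 60
python3 -c "
from h import *
im,d=r.snapshot('wrist'); cv2.imwrite('pics/w17.png',im);go([681.3,37.8,70],103.5)"
```

```text
t 17.95 at [ 552.8 -203.4  149.9] [180.    0.   98.3] F [ 0.3 -0.7 -1.5] gap 60.3
ROW [0.22, 0.1621, 0.0379] [0.0, 0.0, -0.0901] dist 276.0
time: 19.08
tool_pos: [680.1, 37.4, 110.4]
tcp_rot: [-179.8, -0.0, 103.5]
ft_force: [-0.8, -0.7, -1.1]
finger_gap: 60.1
t 19.12 at [681.   37.3 111.8] [-180.    -0.   103.5] F [ 0.3  0.1 -0.2] gap 60.3
ROW [0.0004, 0.0005, 0.0418] [-0.0006, -0.0001, -0.0009] dist 42.0
```

View pics/w17.png

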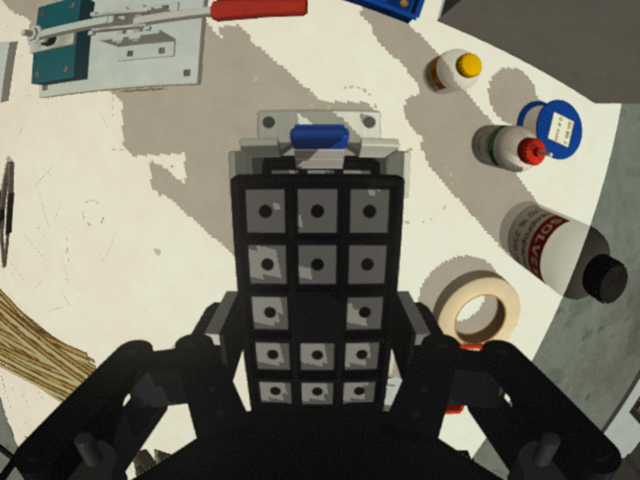

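The picture matches the first insertion: tab at (320,136), tray edge at row 177. Lowering onto the slopes.

```bash
python3 -m crank '[[[0,0.0005,0.015,0,0,0],[0,0.0005,0.03,0,0,0],[0,0.0005,0.04,0,0,0],[0,0.0005,0.046,0,0,0],[0,0.0005,0.05,0,0,0],[0,0.0005,0.052,0,0,0],[0,0.0005,0.052,0,0,0]]]' 0.6 60
python3 -c "
from h import *
im,d=r.snapshot('wrist'); cv2.imwrite('pics/w18.png',im);go([682,37.8,39],103.5);print(r.sense()['wrist_torque'])"
```

```text
time: 20.0
tool_pos: [682.9, 37.7, 62.0]
tcp_rot: [179.8, 0.0, 103.5]
ft_force: [-1.9, 1.5, 7.9]
finger_gap: 60.5
t 20.05 at [682.9  37.8  62. ] [179.8   0.  103.5] F [-2.8  1.9  8.3] gap 60.7
ROW [0.0002, -0.0009, 0.023] [0.0027, 0.0004, -0.0005] dist 23.0
[0.20922188 0.30289988 0.01730818]
```

View pics/w18.png

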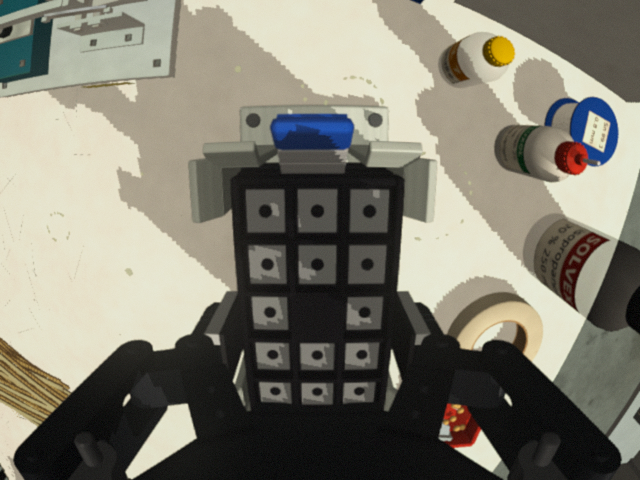

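The tray is on the slopes with 8 N. It sits about 1.5 mm towards tool +y (flares at columns 190-435, tray at 232-403), so I correct that while pressing.

```bash
python3 -m crank '[[[0,-0.0015,0.004,0.002,0,0],[0,-0.0015,0.009,0.002,0,0],[0,-0.0015,0.014,0.002,0,0],[0,-0.0015,0.019,0.002,0,0],[0,-0.0015,0.022,0.002,0,0],[0,-0.0015,0.022,0.002,0,0]]]' 0.6 60
python3 -c "
from h import *
im,d=r.snapshot('wrist'); cv2.imwrite('pics/w19.png',im);go([682,37.8,39],103.5);print(r.sense()['wrist_torque'])"
```

```text
time: 20.8
tool_pos: [683.0, 37.7, 41.9]
tcp_rot: [179.8, 0.1, 103.5]
ft_force: [0.0, 2.7, 6.4]
finger_gap: 60.3
t 20.85 at [683.   37.7  41.9] [1.798e+02 1.000e-01 1.035e+02] F [-0.1  1.1  6.5] gap 60.3
ROW [0.0003, -0.0009, 0.0029] [0.004, 0.001, -0.0002] dist 3.0
[0.21483996 0.13894402 0.0646188 ]
```

View pics/w19.png

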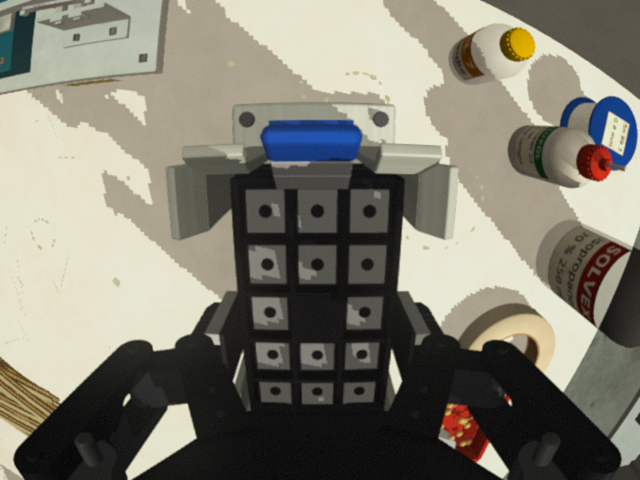

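The nose at (311,178) already lies over the tray end. I press 2-3 mm more while watching for the stop.

```bash
python3 -m crank '[[[0,-0.001,0.002,0.003,0,0],[0,-0.001,0.004,0.003,0,0],[0,-0.001,0.004,0.003,0,0],[0,-0.001,0.004,0.003,0,0]]]' 0.6 60
python3 -m crank '[[[0,0,0,0,0,0],[0,0,0,0,0,0],[0,0,0,0,0,0],[0,0,0,0,0,0]]]' 0
python3 -m crank '[[[0,0,-0.02,0,0,0],[0,0,-0.06,0,0,0],[0,0,-0.11,0,0,0],[0,0,-0.15,0,0,0],[0,0,-0.15,0,0,0]]]' 0
python3 -c "
from h import *
C['wrist']=r.get_calibration('wrist')
im,d=r.snapshot('wrist'); cv2.imwrite('pics/w20.png',im);cv2.imwrite('pics/w20z.png',cv2.resize(im[100:310,230:390],None,fx=2.8,fy=2.8,interpolation=cv2.INTER_CUBIC))
import pickle;pickle.dump((C,d),open('w20.pkl','wb'))
im,d=r.snapshot('side'); cv2.imwrite('pics/s20.png',cv2.resize(im[180:310,190:330],None,fx=4.5,fy=4.5,interpolation=cv2.INTER_CUBIC))
go([680,37,190],103.5)"
```

```text
time: 21.35
tool_pos: [683.0, 37.7, 40.2]
tcp_rot: [179.8, 0.1, 103.5]
ft_force: [-5.0, 1.6, 11.6]
finger_gap: 60.3
time: 21.85
tool_pos: [682.8, 37.7, 39.9]
tcp_rot: [179.8, 0.1, 103.5]
ft_force: [0.4, -0.7, 0.7]
finger_gap: 85.4
time: 22.48
tool_pos: [685.6, 37.7, 197.7]
tcp_rot: [179.3, 0.2, 103.5]
ft_force: [0.2, 0.3, 0.3]
finger_gap: 85.1
t 22.57 at [683.   37.7 191.7] [1.797e+02 1.000e-01 1.035e+02] F [-0.4  1.2 -0.6] gap 85.3
ROW [-0.0, -0.0031, 0.0017] [0.005, 0.0019, 0.0] dist 4.0
```

View pics/w20z.png

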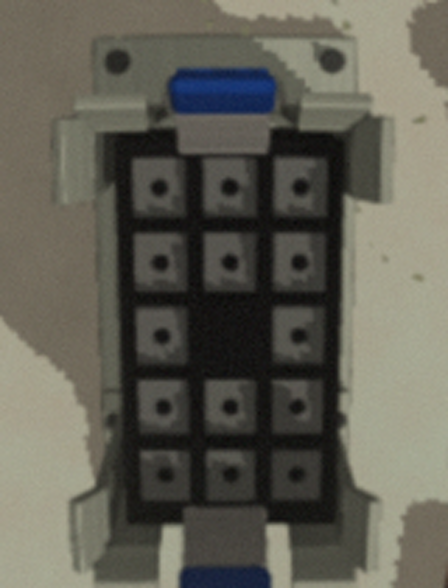

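View pics/s20.png

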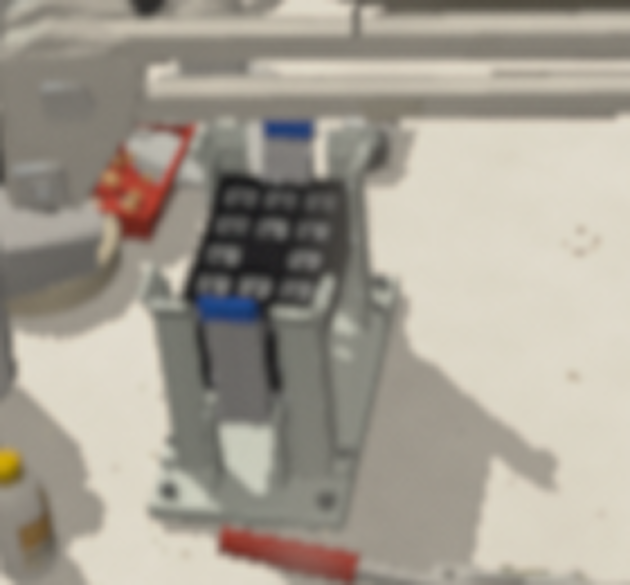

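Both catch noses lie over the top tray's ends and the tray sits evenly in the well. I check its height, tilt and centre from the depth image.

Run:
```python
from h import *
import pickle;c,d=pickle.load(open('w20.pkl','rb'));C.update(c)
im=cv2.imread('pics/w20.png')
W=[]
for v in range(150,284,1):
  for u in range(276,352,1):
    if im[v,u].max()<40 and d[v,u]>0: W.append(world('wrist',(u,v),depth=d[v,u]))
W=np.array(W);W=W[(W[:,2]>88)&(W[:,2]<100)]
A=np.c_[W[:,:2]-W[:,:2].mean(0),np.ones(len(W))];k=np.linalg.lstsq(A,W[:,2],rcond=None)[0]
print(len(W),'z',np.percentile(W[:,2],[5,50,95]).round(1),'tilt',np.hypot(*k[:2]).round(4))
f=lambda u,v,z=93:world('wrist',(230+u/2.8,100+v/2.8),z=z)
print('pad',f(230,336),'tab mid',(f(222,92,118)+f(225,580,118))/2)
cs=[f(118,132),f(343,132),f(130,522),f(335,522)];print('tray ctr',np.mean(cs,0).round(1))
```

```text
2920 z [88.8 92.7 94.5] tilt 0.0167
pad [681.94208033  38.58811681  93.        ] tab mid [679.6724282   40.50849617 118.        ]
tray ctr [682.3  38.7  93. ]
```

The rim is at z ≈ 93 mm (mouth 94), tilt is about 0.017 rad and the centre is within about 3 mm. The robot is clear of everything, so I hand in.

```bash
python3 -c "
from h import *
r.hand_in();s=r.sense();print(s['time'],s['ft_force'])"
```

```text
the job is handed in; nothing more can be done
the job is handed in; nothing more can be done
```

I laid both loose trays into the magazine and pressed each one down until the catches snapped over it. I handed the job in at about 22.6 s of the 64 s allowed; no verdict is reported.

- **Last checks:** The wrist and side pictures show both catch noses lying over the ends of the top tray. Its rim measured about 93 mm high (the mouth is at 94 mm), tilted about 0.017 rad. Its centre measured about 2–3 mm from the magazine's centre line. The gripper was open, about 190 mm above the worktop by camera, and touched nothing. No other thing was seen to be touched.
- **Not checked directly:** The platform's travel and the catch angles cannot be read, so "three trays held" comes from the rim height and the pictures.
- **Disagreement with the data:** The real fingertips sat about 37 to 49 mm short of the reported TCP, depending on how far the jaws were open. Cameras and table contact both showed this, so I set heights by camera and force.
- **Contact on the first grasp:** While closing on the first tray, the fingertips swung down onto the worktop with about 31 N.
- **Detector errors:** Some landmark reports were wrong and I discarded them after checking the pictures. In one, the second tray was reported as the magazine base.

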